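Clamp a baked nut bar for cutting

ROBOT

A 7-joint arm with a two-finger parallel gripper is mounted at the origin on the work surface. World frame = base frame: x ahead of the robot, y to its left, z up, the work surface at z = 0. Lengths are in m, angles in rad, forces in N, time in s.
With the tool pointing down it reaches from about 0.425 to 0.925 m from the base axis. Payload 6.8 kg.
Tool frame: the origin (TCP) lies midway between the tips of the shut fingers; the grasp point (between the pads) lies 19 mm behind it; z points along the fingers, y is the line along which they close (so a half turn about z gives the same grasp; the last joint's range is limited). The gripper opens to 85 mm and grips with 20 to 120 N. Pads are 22 mm wide; open, the fingers measure 114 mm over their backs; the gripper's body (76 mm by 85 mm) begins 54 mm behind the grasp point. The pads swing forward as they close: fully open they stand 13 mm farther back than shut.
Start: joints at [1.136, 0.477, 0.022, 1.555, -0.011, 1.109, -0.083], TCP at [0.217, -0.639, 0.231] pointing down, gripper open.
Joint ranges: [-2.96, 2.96], [-0.34, 2.1], [-1.41, 1.46], [0.24, 2.44], [-1.37, 4.51], [0.17, 1.92], [-2.96, 2.96]. Speed limits (rad/s): [2.39, 2.39, 3.14, 3.14, 3.14, 3.14, 3.14].

INTERFACE

Orientations are given as a rotation vector (axis times angle).
In Python, from bench import r gives the robot as it stands.
- The arm moves only by the tool servo_tool, never from a script. Its arguments are lists of equal length, an entry for each row: "turn": the turn, a rotation vector about the world's x, y, z in units of 5 degrees (1.0 is 5 degrees), a list of three; "slide": the shift along the world's x, y, z in units of 30 mm (1.0 is 30 mm), a list of three; "hand": the opening, from 0 (shut) to 1 (fully open). In form: {"turn": [[rx, ry, rz], ...], "slide": [[dx, dy, dz], ...], "hand": [hand, ...]}. A call has 1 to 8 rows; each row is the pose to reach, as a shift and turn from the pose commanded when the call began; what a row does not reach only later rows make up. A row lasts 1/8 s, in which the tool goes at most 62.5 mm and 10.7 degrees, less where a joint would pass 70% of its speed; a pose out of reach is approached as far as the arm can. A call with a gripper value outside its range is refused whole. The fingers move at their own pace and stop on an object; "squeeze" is the grip in N (left out, the last holds). Time passes only in rows, so rows that repeat a pose let the fingers close. It gives the time, the measured TCP pose, the force, the opening and the grip force at its end, in the units of the state.
- r.get_obs(): the state, without advancing time (a new reading comes with each control period).
- r.grab_frame(name): name is "scene" or "top" or "wrist"; returns (picture, depth): 384x512x3 uint8, red, green, blue; 384x512 float32, m along the optical axis (not along the pixel's ray), 0 where there is no reading.
- r.get_calibration(name): a dict with "fovy" (degrees; the focal length in pixels is half the picture's height over the tangent of half this angle, whatever the lens; pixels are square), "cx", "cy" (the principal point, pixels), "R" (3x3) and "t" (3): a world point X has camera coordinates R X + t. Camera axes: x right, y down, z forward; pixel columns grow to the right and rows downward; lengths in m; the calibration is good to about 2 mm. A picture is of the moment at which its call begins: read the wrist's pose just before it. get_calibration takes no time and is no camera call; for the wrist camera it gives the pose at the moment of the call.
- r.hand_in(): hands the job in; it is judged then, once.
The state is a dict: "clock": time; "joints": joint angles; "qvel": joint speeds; "tau": joint torques, N m; "tcp_pos": TCP position; "orientation": TCP orientation; "contact_force": force on the tool from outside, world axes, zero at the start; "moment": the same for the moment, N m; "grip_width": finger opening in m; "gripper_force": force on a finger pad.
Only numpy, scipy, OpenCV 4.12 (cv2) and the standard library are available. Lean on these libraries where they do the work, as an engineer would, in place of code of your own. Each camera call takes 0.05 s, during which the arm holds its last target. There are 200 camera calls.

TASK

Get the baked nut bar ready for cutting: move it off the feed board so that it lies flat on the clamp's three metal strips, about midway along the jaws, and push it square and tight against the fixed jaw while the sliding jaw still stands clear of it. Then close the sliding jaw right up against the bar and let go. Leave the scraper, bowl, tin and thin square on the table where they are.

Things in the scene. Friction and masses are not known exactly. Their poses are not given: they have to be found in the camera images.
- bar: The baked nut bar: a rigid brown block, 50 (its x) x 110 (its y) x 35 mm high, about 0.2 kg, pale nut chips on top. Origin at the centre of its underside, z up. It starts on the feed board with its length roughly along the clamp's y (within 0.2 rad).
- clamp: The cutting clamp, fixed to the table. Origin on the table top (z = 0), z up, x = the way the sliding jaw closes, y = along the jaws, towards the feed board. In its frame, mm: wooden bed x -185..90, y -75..75, top z 12. Fixed steel jaw x 50..85, y -70..70, top z 58; its flat clamping face is at x 50, so the bar's origin is at x 25 when it touches that face.
- fixed_face (a point): Middle of the fixed jaw's clamping face, 42 mm above the table.
- strips (a point): Middle of the tops of the three metal strips (clamp frame x 5, y 0, z 26 mm). Each runs along y from -70 to 70 and is 12 wide; they are centred at x -25, 5 and 35. The bar lying flat on them has its origin at z 26.
- feed_edge (a point): Middle of the edge of the white plastic feed board next to the jaws (clamp frame x -5, y 70, z 31 mm). The board spans x -65..55, y 70..220, top z 31: from it there is a 5 mm step down to the strips. The 110 mm bar lies flat only when wholly past this edge (its centre at y below 15).
- jaw (a joint): Travel of the sliding jaw along the clamp's x, in m: 0 = fully open (its face at clamp x -90 mm, 140 mm from the fixed jaw), larger = more closed, at most 0.1; 0.09 leaves just the bar's 50 mm between the jaws. Starts at 0 to 0.015. About 4 N of friction; it stays where it is left.
- jaw_back (a point): Middle of the flat back of the sliding jaw, 36 mm above the table, where it can be pushed; moves with the jaw. The jaw is a steel block 35 (x) x 140 (y), z 14 to 58; its clamping face is 35 mm ahead of this point (+x). A black knob, 28 mm across, z 65 to 85, stands on the jaw's middle and can be gripped.
- scraper: Bystander: a spatula-like scraper lying flat on the table beside the clamp, on the side away from the feed board. Origin on its underside.
- bowl: Bystander: white bowl, 100 mm across, 45 mm high. Origin at the centre of its underside.
- tin: Bystander: aluminium tin, 64 mm across, 60 mm high. Origin at the centre of its underside.
- offcut: Bystander: thin dark baked square, 70 x 70 x 12 mm, lying on the table. Origin at the centre of its underside.
Not all that is in view belongs to the job. Of the things that look like the bar, the largest one is meant.

How it is judged:
By the outcome, as a careful person would: the job done as asked, in the order asked, and still so for the second after the job is handed in, with the robot touching nothing.
It also fails if it takes over 64 s, if anything falls off the work surface, if the arm or the gripper's body presses on something with over 40 N, if the wrist force passes 120 N, or if a joint passes its speed limit or range.

## Working session

There is one attempt and no reset: what is moved stays moved. The work goes in short steps, Python scripts to look and compute and a tool call to move; the robot and the scene stay as the last step left them, time stands still between calls to the robot, and variables do not carry over. Pictures are saved under pics/ and viewed, at most 10 in all, crops included, and the job is handed in when it is done.

Besides the shell and the picture viewer there is one more tool, called by a JSON object that holds its "op" and its "data". servo_tool: Moves the arm, as the interface text tells. Its arguments: {"type":"object","properties":{"turn":{"type":"array"},"slide":{"type":"array"},"hand":{"type":"array"},"squeeze":{"type":"number"}},"required":["turn","slide","hand"]}

```bash
mkdir -p pics; cat > h.py <<'E'
import numpy as np, cv2
from bench import r
def grab(n):
    c=r.get_calibration(n); im,d=r.grab_frame(n); return im,d,c
def K(c):
    f=192/np.tan(np.radians(c['fovy'])/2); return f,c['cx'],c['cy']
def ray(c,uv,z):
    f,cx,cy=K(c); uv=np.atleast_2d(np.array(uv,float)); R=np.array(c['R']);t=np.array(c['t'])
    d=np.c_[(uv[:,0]-cx)/f,(uv[:,1]-cy)/f,np.ones(len(uv))]@R; o=-R.T@t
    return o+d*((z-o[2])/d[:,2])[:,None]
def cloud(d,c):
    f,cx,cy=K(c); v,u=np.indices(d.shape); R=np.array(c['R']);t=np.array(c['t'])
    P=np.stack([(u-cx)/f*d,(v-cy)/f*d,d],-1); return (P-t)@R
E
python3 - <<'E'
from h import *
for n in ('top','scene'):
    im,d,c=grab(n); cv2.imwrite(f'pics/{n}0.png',im[:,:,::-1]); np.savez(f'{n}0.npz',im=im,d=d,**c)
    print(n,c['fovy'],(-np.array(c['R']).T@c['t']).round(3), (d==0).mean())
o=r.get_obs(); print(o['clock'],o['tcp_pos'],o['orientation'],o['grip_width'])
E
```

```text
top 42.02893009272377 [ 0.429 -0.056  1.301] 0.003753662109375
scene 47.01891487930493 [0.975 0.471 0.966] 0.00408935546875
0.1 [ 0.2164832  -0.63878181  0.23044207] [-3.09817707e+00 -5.10781401e-01  6.33251629e-04] 0.08541751743312855
```

View pics/top0.png

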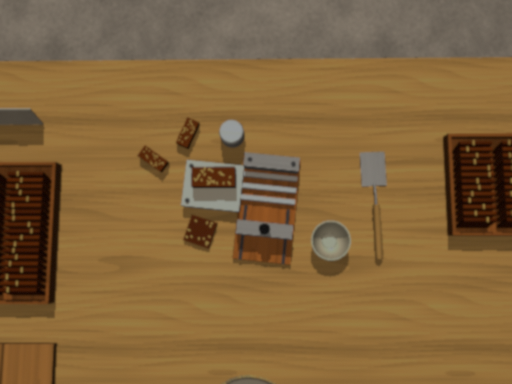

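View pics/scene0.png

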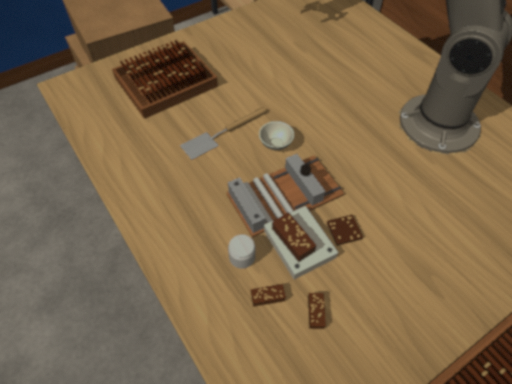

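The top view shows the bar at (213,178) on the white board, with the fixed jaw at (272,161), the sliding jaw at (265,229) and its knob at (264,229). The tin is at (232,133), the bowl at (331,240) and the offcut at (200,232). The scene view agrees. Next I'll measure the clamp frame, bar and jaw.

```bash
cat >> h.py <<'E'
def rects(im,d,c,mask,z,amin=60):
    n,l,s,_=cv2.connectedComponentsWithStats(mask.astype(np.uint8),connectivity=4); out=[]
    for i in range(1,n):
        if s[i,4]<amin: continue
        v,u=np.nonzero(l==i); p=ray(c,np.c_[u,v],z)[:,:2]
        out.append((s[i,4],cv2.minAreaRect((p*1000).astype(np.float32)),(int(u.mean()),int(v.mean()))))
    return out
E
python3 - <<'E'
from h import *
z=np.load('top0.npz'); im,d=z['im'],z['d']; c={k:z[k] for k in ('fovy','cx','cy','R','t')}
P=cloud(d,c); Z=P[...,2]; hsv=cv2.cvtColor(im,cv2.COLOR_RGB2HSV)
box=np.zeros(d.shape,bool); box[110:280,130:400]=1
for (u,v) in [(213,178),(272,161),(250,229),(264,229),(213,203),(232,133),(331,225),(200,232),(265,205)]: print((u,v),P[v,u].round(3),hsv[v,u])
print('steel jaws'); 
for x in rects(im,d,c,box&(abs(Z-.058)<.006)&(hsv[...,1]<70),.058): print(x)
print('bar')
for x in rects(im,d,c,box&(hsv[...,1]>90)&(abs(Z-.066)<.008),.066): print(x)
print('board')
for x in rects(im,d,c,box&(abs(Z-.031)<.006)&(hsv[...,1]<70),.031): print(x)
print('high')
for x in rects(im,d,c,box&(Z>.04),.058): print(x)
E
```

```text
(213, 178) [0.611 0.088 0.065] [ 12 211  86]
(272, 161) [ 0.654 -0.06   0.06 ] [ 16  23 124]
(250, 229) [ 0.484 -0.005  0.058] [ 21  21 122]
(264, 229) [ 0.482 -0.04   0.088] [ 0 27 19]
(213, 203) [0.551 0.091 0.032] [ 41  18 153]
(232, 133) [0.727 0.041 0.06 ] [ 54   8 154]
(331, 225) [ 0.495 -0.21   0.027] [21 59 86]
(200, 232) [0.478 0.126 0.011] [ 10 211  70]
(265, 205) [ 0.548 -0.042  0.012] [ 13 193  98]
steel jaws
(np.int32(410), ((732.7849731445312, 43.87076950073242), (57.43545150756836, 56.159854888916016), 0.2773129642009735), (231, 130))
(np.int32(710), ((653.5109252929688, -58.16942596435547), (138.85499572753906, 34.621334075927734), 83.9828872680664), (271, 161))
(np.int32(646), ((484.64874267578125, -40.20477294921875), (138.44491577148438, 34.93459701538086), 83.99421691894531), (264, 228))
bar
(np.int32(822), ((614.5393676757812, 87.61695861816406), (106.047119140625, 48.1227912902832), 89.86225128173828), (213, 176))
board
(np.int32(1746), ((596.6012573242188, 83.5096435546875), (168.79197692871094, 120.05162048339844), 84.0328598022461), (212, 189))
(np.int32(124), ((442.08917236328125, -220.89431762695312), (49.163299560546875, 87.93780517578125), 42.098052978515625), (338, 246))
high
(np.int32(479), ((730.2015991210938, 42.593265533447266), (62.60993957519531, 58.725399017333984), 0.26289987564086914), (231, 131))
(np.int32(815), ((653.0859375, -58.524085998535156), (139.6498565673828, 37.94795608520508), 83.9809341430664), (271, 161))
(np.int32(915), ((614.4713134765625, 88.21714782714844), (111.1398696899414, 50.97075653076172), 89.86454772949219), (213, 176))
(np.int32(807), ((484.3930969238281, -40.65484619140625), (139.42210388183594, 35.45646667480469), 83.94043731689453), (264, 228))
(np.int32(222), ((457.261962890625, -204.76412963867188), (94.83988189697266, 94.76929473876953), 44.59163284301758), (331, 239))
```

{"op": "servo_tool", "data": {"turn": [[0,0,0.9],[0,0,1.8],[0,0,2.7],[0,0,3.6],[0,0,4.5],[0,0,5.4],[0,0,6.3],[0,0,7.1]], "slide": [[0.83,1.5,0],[1.66,3.0,0],[2.5,4.5,0],[3.3,6.0,0],[4.15,7.6,0],[5.0,9.1,0],[5.8,10.6,0],[6.6,12.1,0]], "hand": [1,1,1,1,1,1,1,1]}}

```text
clock: 1.1
tcp_pos: [0.415, -0.2747, 0.2311]
orientation: [-2.795, -1.435, 0.0]
contact_force: [1.1, -0.5, 0.3]
grip_width: 0.0853
gripper_force: 0.0
```

{"op": "servo_tool", "data": {"turn": [[0,0,0.9],[0,0,1.8],[0,0,2.7],[0,0,3.6],[0,0,4.5],[0,0,5.4],[0,0,6.3],[0,0,7.1]], "slide": [[0.83,1.5,0],[1.66,3.0,0],[2.5,4.5,0],[3.3,6.0,0],[4.15,7.6,-0.25],[5.0,9.1,-0.5],[5.8,10.6,-0.75],[6.63,12.1,-1]], "hand": [1,1,1,1,1,1,1,1]}}

```text
clock: 2.1
tcp_pos: [0.614, 0.0879, 0.2006]
orientation: [-2.224, -2.218, 0.001]
contact_force: [0.0, -0.1, 0.5]
grip_width: 0.0853
gripper_force: 0.0
```

```bash
python3 - <<'E'
from h import *
o=r.get_obs(); print(o['tcp_pos'],o['orientation'])
im,d,c=grab('wrist'); cv2.imwrite('pics/w1.png',im[:,:,::-1]); hsv=cv2.cvtColor(im,cv2.COLOR_RGB2HSV)
Z=cloud(d,c)[...,2]
for x in rects(im,d,c,(hsv[...,1]>90)&(abs(Z-.066)<.008),.066,400): print(x)
E
```

```text
[0.61402481 0.08789198 0.20064799] [-2.22446683e+00 -2.21805624e+00  1.07599212e-03]
(np.int32(4999), ((615.2193603515625, 90.16871643066406), (49.22996520996094, 109.99584197998047), 0.02639973908662796), (253, 174))
```

View pics/w1.png

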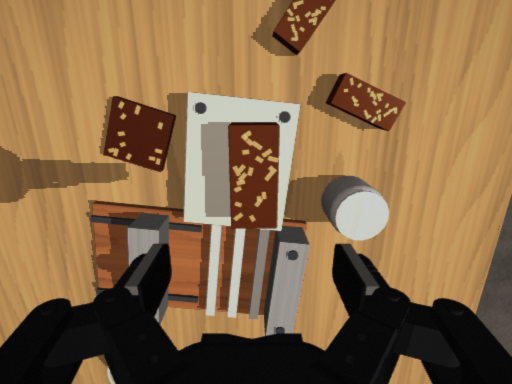

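The wrist view shows the bar at (253,174), straight between the fingers and clear of the tin at (358,210). Descending to grip it.

{"op": "servo_tool", "data": {"turn": [[0,0,0],[0,0,0],[0,0,0],[0,0,0],[0,0,0],[0,0,0],[0,0,0],[0,0,0]], "slide": [[0.04,0.08,-1],[0.04,0.08,-2.2],[0.04,0.08,-3.4],[0.04,0.08,-4.4],[0.04,0.08,-5.1],[0.04,0.08,-5.5],[0.04,0.08,-5.5],[0.04,0.08,-5.5]], "hand": [1,1,1,1,1,1,0.4,0.4], "squeeze": 40}}

```text
clock: 3.15
tcp_pos: [0.6156, 0.0894, 0.0373]
orientation: [2.226, 2.215, 0.002]
contact_force: [-0.2, -0.5, 0.6]
grip_width: 0.0515
gripper_force: 0.0
```

{"op": "servo_tool", "data": {"turn": [[0,0,0],[0,0,0],[0,0,0],[0,0,0],[0,0,0],[0,0,0]], "slide": [[0,0,0],[0,0,0],[0,0,0],[0,0,0.2],[0,0,0.5],[0,0,1]], "hand": [0.4,0.4,0.4,0.4,0.4,0.4]}}

```text
clock: 3.9
tcp_pos: [0.6142, 0.0889, 0.0666]
orientation: [-2.226, -2.216, 0.002]
contact_force: [-0.5, 0.3, -2.1]
grip_width: 0.0496
gripper_force: 42.0
```

{"op": "servo_tool", "data": {"turn": [[0,0,-0.2],[0,0,-0.5],[0,0,-0.8],[0,0,-1.1],[0,0,-1.2],[0,0,-1.2],[0,0,-1.2],[0,0,-1.2]], "slide": [[-0.1,-0.5,0.3],[-0.4,-1.6,0.4],[-0.65,-2.8,0.4],[-0.9,-3.9,0.4],[-1,-4.5,0.2],[-1.02,-4.7,0],[-1.02,-4.7,0],[-1.02,-4.7,0]], "hand": [0.4,0.4,0.4,0.4,0.4,0.4,0.4,0.4]}}

```text
clock: 4.9
tcp_pos: [0.5846, -0.05, 0.0663]
orientation: [-2.337, -2.099, -0.002]
contact_force: [-1.1, 0.8, -2.4]
grip_width: 0.0494
gripper_force: 42.1
```

```bash
python3 - <<'E'
from h import *
o=r.get_obs(); print(o['clock'],o['tcp_pos'],o['orientation'],o['contact_force'])
for n in ('scene','wrist'):
    im,d,c=grab(n)
    if n=='scene': s=cv2.resize(im[130:290,190:400],None,fx=3,fy=3)
cv2.imwrite('pics/s2.png',s[:,:,::-1]);
hsv=cv2.cvtColor(im,cv2.COLOR_RGB2HSV); Z=cloud(d,c)[...,2]
for x in rects(im,d,c,(abs(Z-.058)<.006)&(hsv[...,1]<70),.058,400): print(x)
E
```

```text
4.9 [ 0.58455262 -0.05003223  0.06631896] [-2.33685974e+00 -2.09868568e+00 -1.57864815e-03] [-1.1082599   0.8057545  -2.42091944]
(np.int32(3296), ((709.7431640625, 38.31547546386719), (20.638063430786133, 47.3675651550293), 9.779073715209961), (493, 45))
(np.int32(10371), ((654.7740478515625, -38.845977783203125), (104.23224639892578, 36.88951110839844), 83.89698028564453), (374, 196))
(np.int32(9566), ((486.9852600097656, -30.393753051757812), (122.27396392822266, 38.277225494384766), 84.0157699584961), (78, 193))
```

View pics/s2.png

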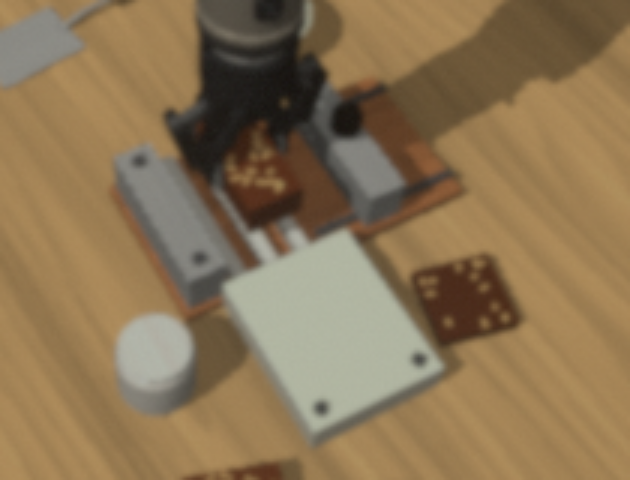

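The scene crop shows the bar at about (260,190), held between the jaws and clear of the board edge. Lowering it.

{"op": "servo_tool", "data": {"turn": [[0,0,0],[0,0,0],[0,0,0],[0,0,0],[0,0,0],[0,0,0]], "slide": [[0,0,-0.4],[0,0,-0.8],[0,0,-1.0],[0,0,-1.1],[0,0,-1.15],[0,0,-1.15]], "hand": [0.4,0.4,0.4,0.4,0.4,0.4]}}

```text
clock: 5.75
tcp_pos: [0.584, -0.0518, 0.0326]
orientation: [2.34, 2.096, -0.001]
contact_force: [-3.7, 0.5, 6.2]
grip_width: 0.0492
gripper_force: 42.8
```

{"op": "servo_tool", "data": {"turn": [[0,0,0],[0,0,0],[0,0,0],[0,0,0],[0,0,0],[0,0,0],[0,0,0]], "slide": [[0,0,0],[0,0,0],[0,0,0],[0,0,0.6],[0,0,1.3],[0,0,2.0],[0,0,2.0]], "hand": [0.72,0.72,0.72,0.72,0.72,0.4,0]}}

```text
clock: 6.62
tcp_pos: [0.5861, -0.0519, 0.0949]
orientation: [2.337, 2.094, 0.006]
contact_force: [-0.5, -0.6, -0.4]
grip_width: 0.026
gripper_force: 0.0
```

{"op": "servo_tool", "data": {"turn": [[0,0,0],[0,0,0],[0,0,0],[0,0,0],[0,0,0]], "slide": [[-0.5,0.05,0],[-1.1,0.11,0],[-1.67,0.17,0],[-1.67,0.17,0],[-1.67,0.17,0]], "hand": [0,0,0,0,0]}}

```text
clock: 7.25
tcp_pos: [0.5342, -0.0469, 0.0917]
orientation: [2.34, 2.096, 0.0]
contact_force: [-0.3, -1.6, 0.3]
grip_width: 0.0001
gripper_force: 0.0
```

```bash
python3 - <<'E'
from h import *
o=r.get_obs(); print(o['clock'],o['tcp_pos'],o['grip_width'])
for n in ('wrist','top'):
    im,d,c=grab(n); cv2.imwrite(f'pics/{n}3.png',im[:,:,::-1])
    hsv=cv2.cvtColor(im,cv2.COLOR_RGB2HSV); Z=cloud(d,c)[...,2]
    print(n)
    for x in rects(im,d,c,(abs(Z-.061)<.006)&(hsv[...,1]>90),.061,100): print('bar',x)
E
```

```text
7.25 [ 0.53419395 -0.046853    0.09166468] 0.0001392384697500897
wrist
bar (np.int32(10614), ((582.4143676757812, -50.79360580444336), (110.10942840576172, 50.46152877807617), 83.90997314453125), (326, 208))
top
bar (np.int32(219), ((688.08837890625, -568.9883422851562), (85.29109191894531, 34.16539764404297), 84.66656494140625), (474, 148))
bar (np.int32(150), ((590.9068603515625, -568.4834594726562), (83.83500671386719, 26.881776809692383), 85.81507110595703), (478, 185))
```

View pics/wrist3.png

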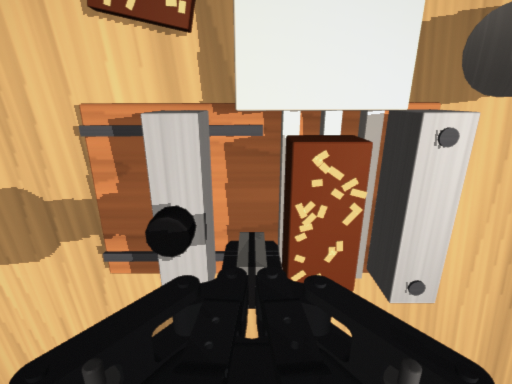

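The bar lies flat on the strips, centred at about clamp (-4, 0) and square to within 0.1°. The shut fingers are in the gap behind it. I'll descend and push.

{"op": "servo_tool", "data": {"turn": [[0,0,0],[0,0,0],[0,0,0],[0,0,0],[0,0,0]], "slide": [[0,0,-0.6],[0,0,-1.2],[0,0,-1.7],[0,0,-1.9],[0,0,-1.9]], "hand": [0,0,0,0,0]}}

```text
clock: 7.98
tcp_pos: [0.5338, -0.0466, 0.0342]
orientation: [-2.339, -2.096, 0.001]
contact_force: [0.1, -0.2, 0.0]
grip_width: -0.0
gripper_force: 0.0
```

{"op": "servo_tool", "data": {"turn": [[0,0,0],[0,0,0],[0,0,0],[0,0,0],[0,0,0],[0,0,0],[0,0,0]], "slide": [[0.15,-0.015,0],[0.3,-0.03,0],[0.5,-0.05,0],[0.7,-0.07,0],[0.9,-0.095,0],[1.05,-0.11,0],[1.05,-0.11,0]], "hand": [0,0,0,0,0,0,0]}}

```text
clock: 8.85
tcp_pos: [0.5542, -0.0492, 0.033]
orientation: [-2.328, -2.089, 0.028]
contact_force: [-32.5, 3.5, 25.0]
grip_width: -0.0004
gripper_force: 16.5
```

Blocked early: 32 N after only 20 mm of travel. Backing off to look.

{"op": "servo_tool", "data": {"turn": [[0,0,0],[0,0,0],[0,0,0]], "slide": [[-0.3,0.03,0],[-0.5,0.05,0],[-0.5,0.05,0]], "hand": [0,0,0]}}

```text
clock: 9.22
tcp_pos: [0.5512, -0.0487, 0.0351]
orientation: [2.339, 2.096, 0.001]
contact_force: [0.4, 0.1, 0.6]
grip_width: 0.0001
gripper_force: 0.0
```

```bash
python3 - <<'E'
from h import *
o=r.get_obs(); print(o['clock'],o['tcp_pos'],o['orientation'],o['contact_force'])
im,d,c=grab('scene'); s=cv2.resize(im[120:280,210:370],None,fx=3,fy=3)
im,d,c=grab('wrist'); w=im[:,:][:, :]
hsv=cv2.cvtColor(im,cv2.COLOR_RGB2HSV); Z=cloud(d,c)[...,2]
for x in rects(im,d,c,(abs(Z-.061)<.01)&(hsv[...,1]>90),.061,400): print('bar',x)
w=cv2.resize(im,(640,480))[:, 200:520]
cv2.imwrite('pics/c4.png',np.hstack([s,w])[:,:,::-1])
E
```

```text
9.225 [ 0.55123968 -0.04866393  0.03505802] [2.33927785e+00 2.09581080e+00 1.45515644e-03] [0.38781637 0.0884773  0.5806624 ]
bar (np.int32(14315), ((592.1007080078125, -34.099117279052734), (77.09559631347656, 51.471534729003906), 83.71661376953125), (340, 219))
```

View pics/c4.png

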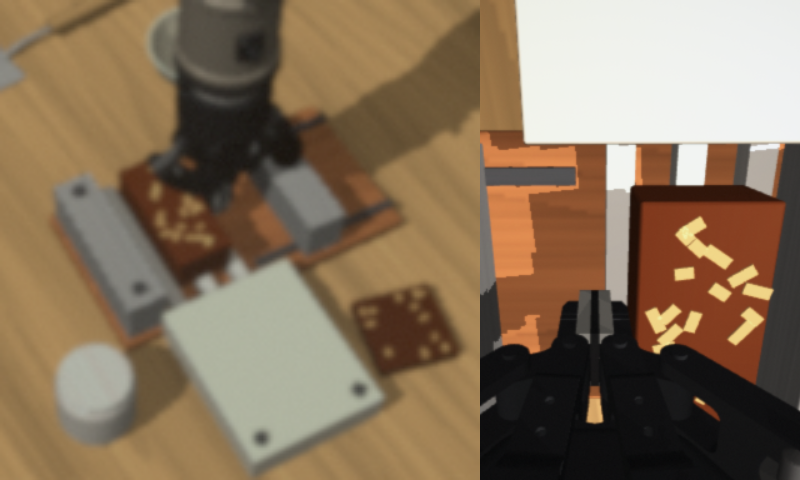

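The bar at (700,270) has moved about 8 mm. The finger knuckles flare along the closing line, so one was riding on the bar's top edge. I'll lift, turn the hand 90°, and push with both fingertips spread along the bar.

{"op": "servo_tool", "data": {"turn": [[0,0,0],[0,0,0],[0,0,2],[0,0,4],[0,0,6],[0,0,8],[0,0,10],[0,0,12]], "slide": [[-0.1,0.01,1],[-0.2,0.02,2],[-0.4,0.04,2.2],[-0.5,0.05,2.2],[-0.5,0.05,2.2],[-0.5,0.05,2.2],[-0.5,0.05,2.2],[-0.5,0.05,2.2]], "hand": [0,0,0,0.6,0.6,0.6,0.6,0.6]}}

```text
clock: 10.32
tcp_pos: [0.5364, -0.0473, 0.101]
orientation: [0.97, 2.987, 0.001]
contact_force: [-0.4, 0.2, -0.3]
grip_width: 0.0516
gripper_force: 0.0
```

{"op": "servo_tool", "data": {"turn": [[0,0,2],[0,0,4],[0,0,6],[0,0,6],[0,0,6]], "slide": [[0,0,0],[0,0,0],[0,0,0],[0,0,0],[0,0,0]], "hand": [0.6,0.6,0.6,0.6,0.6]}}

```text
clock: 10.95
tcp_pos: [0.5359, -0.0472, 0.1008]
orientation: [0.178, 3.136, 0.0]
contact_force: [-0.2, -0.5, 0.4]
grip_width: 0.0515
gripper_force: 0.0
```

{"op": "servo_tool", "data": {"turn": [[0,0,0.1],[0,0,0.1],[0,0,0.1],[0,0,0.1],[0,0,0.1]], "slide": [[0,0.04,-0.7],[0,0.04,-1.4],[0,0.04,-2.0],[0,0.04,-2.25],[0,0.04,-2.25]], "hand": [0.6,0.6,0.6,0.6,0.6]}}

```text
clock: 11.58
tcp_pos: [0.5352, -0.0457, 0.0326]
orientation: [-0.158, -3.136, -0.0]
contact_force: [0.1, -0.2, -0.1]
grip_width: 0.0514
gripper_force: 0.0
```

{"op": "servo_tool", "data": {"turn": [[0,0,0],[0,0,0],[0,0,0],[0,0,0]], "slide": [[0.25,-0.025,0],[0.5,-0.05,0],[0.7,-0.07,0],[0.7,-0.07,0]], "hand": [0.6,0.6,0.6,0.6]}}

```text
clock: 12.08
tcp_pos: [0.5573, -0.048, 0.0335]
orientation: [0.159, 3.137, 0.0]
contact_force: [0.2, -0.7, -1.3]
grip_width: 0.0512
gripper_force: 0.0
```

{"op": "servo_tool", "data": {"turn": [[0,0,0],[0,0,0],[0,0,0],[0,0,0]], "slide": [[0.15,-0.015,0],[0.3,-0.03,0],[0.45,-0.045,0],[0.45,-0.045,0]], "hand": [0.6,0.6,0.6,0.6]}}

```text
clock: 12.58
tcp_pos: [0.5708, -0.0494, 0.0334]
orientation: [0.159, 3.137, 0.0]
contact_force: [0.8, -0.2, -0.3]
grip_width: 0.0513
gripper_force: 0.0
```

{"op": "servo_tool", "data": {"turn": [[0,0,0],[0,0,0],[0,0,0]], "slide": [[0.06,-0.006,0],[0.12,-0.012,0],[0.12,-0.012,0]], "hand": [0.6,0.6,0.6]}}

```text
clock: 12.95
tcp_pos: [0.5739, -0.0497, 0.0333]
orientation: [0.158, 3.137, 0.0]
contact_force: [0.1, 0.5, -0.9]
grip_width: 0.0511
gripper_force: 0.2
```

{"op": "servo_tool", "data": {"turn": [[0,0,0],[0,0,0],[0,0,0]], "slide": [[0.04,-0.004,0],[0.09,-0.009,0],[0.09,-0.009,0]], "hand": [0.6,0.6,0.6]}}

```text
clock: 13.32
tcp_pos: [0.5767, -0.05, 0.0333]
orientation: [0.158, 3.137, 0.0]
contact_force: [-0.3, -0.0, -1.8]
grip_width: 0.0511
gripper_force: 0.2
```

```bash
python3 - <<'E'
from h import *
o=r.get_obs(); print(o['tcp_pos'],o['contact_force'])
im,d,c=grab('wrist'); cv2.imwrite('pics/w5.png',im[:,:,::-1])
hsv=cv2.cvtColor(im,cv2.COLOR_RGB2HSV); Z=cloud(d,c)[...,2]
for x in rects(im,d,c,(abs(Z-.061)<.006)&(hsv[...,1]>90),.061,300): print('bar',x)
for x in rects(im,d,c,(abs(Z-.058)<.006)&(hsv[...,1]<70),.058,300): print('jaw',x)
E
```

```text
[ 0.57665042 -0.05001444  0.03327641] [-0.30174569 -0.01397457 -1.82168575]
bar (np.int32(4560), ((598.489990234375, -51.41290283203125), (57.97831344604492, 35.080501556396484), 84.15251922607422), (249, 309))
jaw (np.int32(28788), ((483.9105224609375, -38.90906524658203), (139.2059783935547, 34.599815368652344), 83.96959686279297), (253, 62))
jaw (np.int32(508), ((571.2894287109375, -81.31383514404297), (15.90196704864502, 27.379230499267578), 81.05498504638672), (189, 259))
jaw (np.int32(505), ((578.1002807617188, -16.8646183013916), (15.916300773620605, 27.558332443237305), 84.2440414428711), (313, 259))
jaw (np.int32(518), ((633.1259765625, -117.06942749023438), (15.032238960266113, 20.10999870300293), 83.53684997558594), (137, 369))
jaw (np.int32(598), ((646.1113891601562, 6.06389045715332), (15.599400520324707, 19.31782341003418), 84.14447021484375), (363, 369))
```

View pics/w5.png

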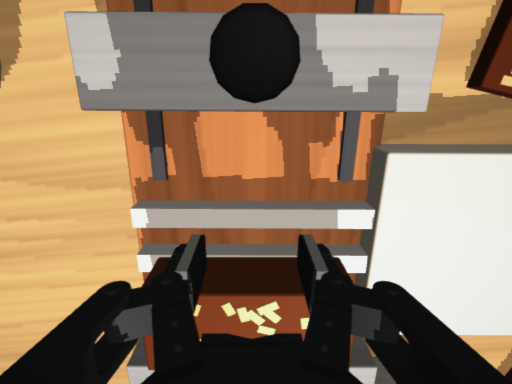

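The wrist view shows both fingertips, at (190,250) and (312,250), against the bar's near side. The sliding jaw is well clear at (253,62), and there are about 5 mm left to go.

{"op": "servo_tool", "data": {"turn": [[0,0,0],[0,0,0],[0,0,0]], "slide": [[0.05,-0.005,0],[0.1,-0.01,0],[0.1,-0.01,0]], "hand": [0.6,0.6,0.6]}}

```text
clock: 13.75
tcp_pos: [0.5768, -0.05, 0.0329]
orientation: [-0.158, -3.133, 0.001]
contact_force: [-8.6, 1.3, 6.6]
grip_width: 0.051
gripper_force: 4.3
```

{"op": "servo_tool", "data": {"turn": [[0,0,0],[0,0,0],[0,0,0]], "slide": [[0.04,-0.004,0],[0.08,-0.008,0],[0.08,-0.008,0]], "hand": [0.6,0.6,0.6]}}

```text
clock: 14.12
tcp_pos: [0.5768, -0.0502, 0.0325]
orientation: [-0.158, -3.128, 0.003]
contact_force: [-14.4, 2.4, 9.5]
grip_width: 0.0508
gripper_force: 7.6
```

Seated: the force rises to 14 N with no further motion. Now I'll retreat and check from above the knob.

{"op": "servo_tool", "data": {"turn": [[0,0,0],[0,0,0],[0,0,0],[0,0,0],[0,0,0],[0,0,0],[0,0,0],[0,0,0]], "slide": [[-0.3,0.03,0],[-0.9,0.09,0],[-1.0,0.1,1],[-1.1,0.11,2.2],[-1.3,0.13,3.2],[-2.2,0.23,3.2],[-3.26,0.34,3.2],[-3.26,0.34,3.2]], "hand": [0.6,0.6,0.6,0.6,0.6,0.6,0.6,0.6]}}

```text
clock: 15.12
tcp_pos: [0.4824, -0.0405, 0.1294]
orientation: [-0.157, -3.138, 0.002]
contact_force: [0.6, 0.7, 0.5]
grip_width: 0.0513
gripper_force: 0.0
```

```bash
python3 - <<'E'
from h import *
o=r.get_obs(); print(o['tcp_pos'],o['contact_force'])
for n in ('top','wrist'):
    im,d,c=grab(n); cv2.imwrite(f'pics/{n}6.png',im[:,:,::-1])
    hsv=cv2.cvtColor(im,cv2.COLOR_RGB2HSV); P=cloud(d,c); Z=P[...,2]
    near=(abs(P[...,0]-.6)<.2)&(abs(P[...,1]+.02)<.2)
    for x in rects(im,d,c,near&(abs(Z-.061)<.006)&(hsv[...,1]>90),.061,100): print(n,'bar',x)
    for x in rects(im,d,c,near&(abs(Z-.058)<.006)&(hsv[...,1]<70),.058,100): print(n,'jaw',x)
E
```

```text
[ 0.48235413 -0.04050786  0.12936887] [0.64373851 0.74058232 0.49280628]
top bar (np.int32(785), ((610.9412841796875, -55.948570251464844), (109.63008117675781, 48.8695182800293), 83.7334213256836), (270, 177))
top jaw (np.int32(401), ((732.80810546875, 43.870880126953125), (57.389225006103516, 56.159854888916016), 0.2773129642009735), (231, 130))
top jaw (np.int32(722), ((653.8803100585938, -58.2513427734375), (139.00099182128906, 35.294254302978516), 83.53590393066406), (271, 161))
wrist bar (np.int32(3016), ((602.358154296875, -51.652339935302734), (106.42853546142578, 43.0363883972168), 84.2241439819336), (249, 319))
wrist jaw (np.int32(6179), ((482.7220764160156, -38.58526611328125), (139.260498046875, 36.506553649902344), 83.7993392944336), (252, 199))
```

View pics/wrist6.png

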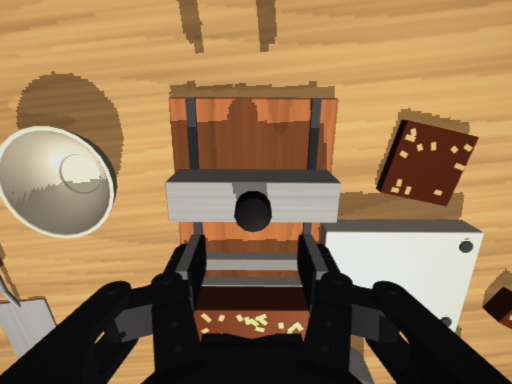

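The top view puts the bar at clamp (25, -2) with its yaw within 0.3°, so it is seated square against the fixed jaw. The wrist view shows the knob at (253,211) with the fingers around it, roughly centred. Gripping the knob.

{"op": "servo_tool", "data": {"turn": [[0,0,0],[0,0,0],[0,0,0],[0,0,0],[0,0,0],[0,0,0],[0,0,0],[0,0,0]], "slide": [[0.06,0,-0.8],[0.06,0,-1.6],[0.06,0,-2.1],[0.06,0,-2.2],[0.06,0,-2.2],[0.06,0,-2.2],[0.06,0,-2.2],[0.06,0,-2.2]], "hand": [0.6,0.6,0.6,0.6,0.2,0.2,0.2,0.2], "squeeze": 50}}

```text
clock: 16.23
tcp_pos: [0.4866, -0.04, 0.0641]
orientation: [0.158, 3.136, 0.0]
contact_force: [-0.5, 2.1, 6.4]
grip_width: 0.0264
gripper_force: 49.5
```

{"op": "servo_tool", "data": {"turn": [[0,0,0],[0,0,0],[0,0,0],[0,0,0],[0,0,0],[0,0,0],[0,0,0],[0,0,0]], "slide": [[0.2,-0.02,0],[0.6,-0.06,0],[1.0,-0.105,0],[1.4,-0.147,0],[1.8,-0.19,0],[2.2,-0.23,0],[2.5,-0.263,0],[2.5,-0.263,0]], "hand": [0.2,0.2,0.2,0.2,0.2,0.2,0.2,0.2]}}

```text
clock: 17.23
tcp_pos: [0.5618, -0.048, 0.0641]
orientation: [0.158, 3.136, 0.0]
contact_force: [0.9, 1.3, 5.0]
grip_width: 0.0261
gripper_force: 49.9
```

{"op": "servo_tool", "data": {"turn": [[0,0,0],[0,0,0],[0,0,0],[0,0,0]], "slide": [[0.1,-0.01,0],[0.2,-0.02,0],[0.3,-0.03,0],[0.3,-0.03,0]], "hand": [0.2,0.2,0.2,0.2]}}

```text
clock: 17.73
tcp_pos: [0.5699, -0.0489, 0.0641]
orientation: [0.158, 3.137, -0.0]
contact_force: [-2.7, 0.9, 7.5]
grip_width: 0.0263
gripper_force: 50.2
```

{"op": "servo_tool", "data": {"turn": [[0,0,0],[0,0,0],[0,0,0],[0,0,0]], "slide": [[0.05,-0.005,0],[0.1,-0.01,0],[0.15,-0.015,0],[0.15,-0.015,0]], "hand": [0.2,0.2,0.2,0.2]}}

```text
clock: 18.23
tcp_pos: [0.5722, -0.0491, 0.0641]
orientation: [-0.158, -3.134, 0.002]
contact_force: [-8.6, 1.0, 15.3]
grip_width: 0.0265
gripper_force: 50.9
```

{"op": "servo_tool", "data": {"turn": [[0,0,0],[0,0,0],[0,0,0],[0,0,0]], "slide": [[0.05,-0.005,0],[0.1,-0.01,0],[0.15,-0.015,0],[0.15,-0.015,0]], "hand": [0.2,0.2,0.2,0.2]}}

```text
clock: 18.73
tcp_pos: [0.5722, -0.0492, 0.0639]
orientation: [-0.157, -3.125, 0.005]
contact_force: [-25.2, 1.4, 29.1]
grip_width: 0.0259
gripper_force: 52.4
```

{"op": "servo_tool", "data": {"turn": [[0,0,0],[0,0,0],[0,0,0],[0,0,0],[0,0,0],[0,0,0],[0,0,0],[0,0,0]], "slide": [[-0.1,0.01,0],[-0.17,0.017,0],[-0.17,0.017,0],[-0.17,0.017,0],[-0.17,0.017,0],[-0.17,0.017,0.4],[-0.17,0.017,1.4],[-0.17,0.017,2.4]], "hand": [0.2,0.2,0.6,0.6,0.6,0.6,0.6,0.6]}}

```text
clock: 19.73
tcp_pos: [0.5738, -0.0493, 0.1367]
orientation: [0.158, 3.138, 0.0]
contact_force: [0.5, 0.2, 0.2]
grip_width: 0.0509
gripper_force: 0.0
```

{"op": "servo_tool", "data": {"turn": [[0,0,0],[0,0,0],[0,0,0],[0,0,0],[0,0,0],[0,0,0]], "slide": [[0,0,1],[-0.5,0,2],[-2,0,2.5],[-3.5,0,2.5],[-4,0,2.5],[-4,0,2.5]], "hand": [0.6,0.6,0.6,0.6,0.6,0.6]}}

```text
clock: 20.48
tcp_pos: [0.4536, -0.0498, 0.2109]
orientation: [0.159, 3.137, -0.002]
contact_force: [0.7, -0.2, -0.2]
grip_width: 0.0514
gripper_force: 0.0
```

```bash
python3 - <<'E'
from h import *
o=r.get_obs(); print(o['clock'],o['tcp_pos'],o['contact_force'])
im,d,c=grab('top'); hsv=cv2.cvtColor(im,cv2.COLOR_RGB2HSV); P=cloud(d,c); Z=P[...,2]
near=(abs(P[...,0]-.6)<.2)&(abs(P[...,1]+.02)<.25)
for x in rects(im,d,c,near&(abs(Z-.061)<.006)&(hsv[...,1]>90),.061,100): print('bar',x)
for x in rects(im,d,c,near&(abs(Z-.058)<.006)&(hsv[...,1]<70),.058,100): print('jaw',x)
a=cv2.resize(im[110:270,140:400],(520,320))
im,d,c=grab('scene'); b=cv2.resize(im[110:270,190:400],(420,320))
cv2.imwrite('pics/f.png',np.hstack([a[:,130:],b[:,:]])[:,:,::-1][:,:800])
E
```

```text
20.475 [ 0.45362645 -0.04984122  0.21092061] [ 0.6872396  -0.19459914 -0.21123837]
bar (np.int32(810), ((611.2064208984375, -55.988494873046875), (109.5964584350586, 48.39835739135742), 83.90272521972656), (270, 177))
jaw (np.int32(406), ((732.7681884765625, 42.61979675292969), (58.80494689941406, 57.3156852722168), 89.75662994384766), (231, 130))
jaw (np.int32(721), ((652.8833618164062, -58.24420166015625), (138.57470703125, 35.85382080078125), 83.98285675048828), (271, 161))
jaw (np.int32(612), ((571.5505981445312, -49.501792907714844), (138.6695098876953, 38.160282135009766), 83.52967834472656), (266, 194))
```

View pics/f.png

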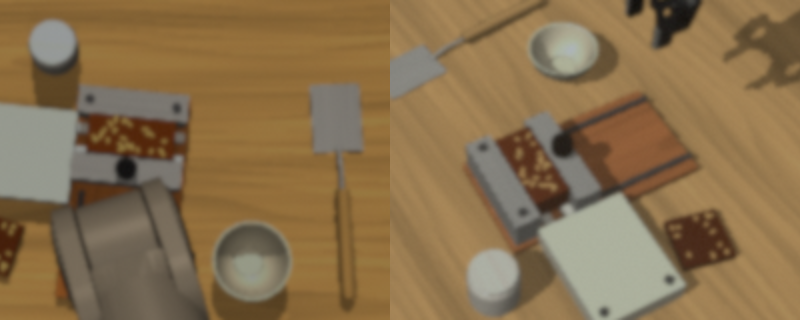

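The picture shows the bar held between both jaws, in the top view at (127,135) on the left and in the scene view at (533,165) on the right. The hand is clear and the bystanders are where they started.

```bash
python3 -c "
from bench import r
print(r.hand_in())"
```

```text
the job is handed in; nothing more can be done
None
```

The bar lies flat on the strips, about 2 mm off midway along the jaws and square and tight against the fixed jaw; the sliding jaw is closed onto it and released, the bystanders were not moved, and the job was handed in at about 20.6 s.

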